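# Set the two eyepiece-lamp faders of the eye-test viewer to their markers

### The job

Set the viewer's lamps for the next eye test: on the red dimmer and on the blue dimmer, slide the coloured grip along its track until the line on the grip points at the yellow marker clip on that same dimmer, within the clip's width. The white dimmer is the room light: leave it as it is, do not shift any yellow clip, and leave the other things on the table where they are. Let go of the grips when they are set.

Things in the scene. Friction and masses are not known exactly. Their poses are not given: they have to be found in the camera images.
- red_dimmer: The desk dimmer with the red grip: a fixed grey box 190 x 70 x 25 mm (x, y, z) with a slot along its top, a red stripe across the end at its -x. Origin: centre of its underside; its x axis runs along the track (towards the far side of the table, give or take 0.25 rad), z up. The three dimmers stand side by side in any order.
- red_cap (a point): Centre of the top face of the red fader grip (59 mm above the table), a block 22 mm along the track, 30 mm across it and 30 mm tall, its underside 4 mm above the box, with a white line across the middle of its top and down its +y side. It slides along the dimmer's x with about 2 N of friction and stays where it is left.
- red_mark (a point): Centre of the top face of the yellow marker clip of the red dimmer (28 mm above the table): 10 mm wide along the track, lying 3 mm high on the box's +y edge, 27 mm across from the middle of the track (20 to 38 mm) and bent down its side. The grip passes beside it with 5 mm to spare. The clip is stiff (30 N). Axes as the dimmer's: x along the track.
- red_fader (a joint): Position of the red grip along its track, 0 to 0.12 m, growing towards the dimmer's +x; at 0.06 the grip is over the middle of the box.
- red_marker (a joint): Position of the red dimmer's yellow clip on the same scale: the line of the red grip points at the middle of the clip when both values agree.
- blue_dimmer: The desk dimmer with the blue grip: a fixed grey box 190 x 70 x 25 mm (x, y, z) with a slot along its top, a blue stripe across the end at its -x. Origin: centre of its underside; its x axis runs along the track (towards the far side of the table, give or take 0.25 rad), z up. The three dimmers stand side by side in any order.
- blue_cap (a point): Centre of the top face of the blue fader grip (59 mm above the table), a block 22 mm along the track, 30 mm across it and 30 mm tall, its underside 4 mm above the box, with a white line across the middle of its top and down its +y side. It slides along the dimmer's x with about 2 N of friction and stays where it is left.
- blue_mark (a point): Centre of the top face of the yellow marker clip of the blue dimmer (28 mm above the table): 10 mm wide along the track, lying 3 mm high on the box's +y edge, 27 mm across from the middle of the track (20 to 38 mm) and bent down its side. The grip passes beside it with 5 mm to spare. The clip is stiff (30 N). Axes as the dimmer's: x along the track.
- blue_fader (a joint): Position of the blue grip along its track, 0 to 0.12 m, growing towards the dimmer's +x; at 0.06 the grip is over the middle of the box.
- blue_marker (a joint): Position of the blue dimmer's yellow clip on the same scale: the line of the blue grip points at the middle of the clip when both values agree.
- white_dimmer: The desk dimmer with the white grip: a fixed black box 190 x 70 x 25 mm (x, y, z) with a slot along its top, a white stripe across the end at its -x. Origin: centre of its underside; its x axis runs along the track (towards the far side of the table, give or take 0.25 rad), z up. The three dimmers stand side by side in any order.
- white_cap (a point): Centre of the top face of the white fader grip (59 mm above the table), a block 22 mm along the track, 30 mm across it and 30 mm tall, its underside 4 mm above the box, with a black line across the middle of its top and down its +y side. It slides along the dimmer's x with about 2 N of friction and stays where it is left.
- white_mark (a point): Centre of the top face of the yellow marker clip of the white dimmer (28 mm above the table): 10 mm wide along the track, lying 3 mm high on the box's +y edge, 27 mm across from the middle of the track (20 to 38 mm) and bent down its side. The grip passes beside it with 5 mm to spare. The clip is stiff (30 N). Axes as the dimmer's: x along the track.
- white_fader (a joint): Position of the white grip along its track, 0 to 0.12 m, growing towards the dimmer's +x; at 0.06 the grip is over the middle of the box.
- white_marker (a joint): Position of the white dimmer's yellow clip on the same scale: the line of the white grip points at the middle of the clip when both values agree.
- lens_cap: Black rubber lens cap, a disc 36 mm across and 9 mm high, lying off the far end of the red dimmer; origin under its centre. Not needed.
- trial_lens: Brass-rimmed round trial lens 37 mm across, 5 mm thick, with a 22 mm tab, lying off the far end of the blue dimmer; origin under the lens's centre. Not needed.
- cleaner: Small blue bottle, 40 mm across and 95 mm high, standing to the far left; origin under its centre. Not needed.
- occluder: Black eye paddle, a 60 mm disc with a 95 mm handle, 5 mm thick, lying on the right; origin under the disc's centre. Not needed.
- lens_case: Blue cloth-covered spectacle case 150 x 60 x 40 mm lying on the left; origin under its centre. Not needed.
- mug: White mug 76 mm across and 85 mm high, standing far right; origin under its centre. Not needed.
- pen: Orange pen 120 mm long, 11 mm thick, lying between the robot and the dimmers; origin at the underside of its middle. Not needed.
Not all that is in view belongs to the job. Leave any pink look-alike of the blue_dimmer alone.

How it is judged:
By the outcome, as a careful person would: the job done as asked, in the order asked, and still so for the second after the job is handed in, with the robot touching nothing.
It also fails if it takes over 58 s, if anything falls off the work surface, if the arm or the gripper's body presses on something with over 40 N, if the wrist force passes 120 N, or if a joint passes its speed limit or range.

### The arm

A 6-joint arm with a two-finger parallel gripper is mounted at the origin on the work surface. World frame = base frame: x ahead of the robot, y to its left, z up, the work surface at z = 0. Lengths are in mm, angles in degrees, forces in N, time in s.
With the tool pointing down it reaches from about 300 to 850 mm from the base axis. Payload 4.2 kg.
Tool frame: the origin (TCP) lies midway between the tips of the shut fingers; the grasp point (between the pads) lies 19 mm behind it (env.grasp_offset is the distance from the TCP to the grasp point, in mm); z points along the fingers, y is the line along which they close (so a half turn about z gives the same grasp; the last joint's range is limited). The gripper opens to 91 mm and grips with 3 to 60 N. Pads are 32 mm wide; open, the fingers measure 118 mm over their backs; the gripper's body (76 mm by 178 mm) begins 60 mm behind the grasp point.
Start: joints at [71.047, 18.312, 89.639, -0, 72.044, -1.146], TCP at [175.849, 547.467, 213.976] pointing down, gripper open.
Joint ranges: [-177.97, 177.97], [-48.28, 115.42], [12.27, 149.76], [-77.06, 257.06], [2.81, 150.46], [-146.56, 146.56]. Speed limits (degrees/s): [147.25, 147.25, 180, 180, 180, 180].

### API

Orientations are given as [roll, pitch, yaw] about the fixed x, y, z axes, in that order (R = Rz(yaw) Ry(pitch) Rx(roll)).
In Python, from workcell import env, optics gives the robot as it stands. The module is installed in compiled form; this text tells all that it offers.
- The arm moves only by the tool send_rows, never from a script. Its argument "targets" is a list that holds one entry, the list of rows, each a list of 7 numbers: the turn, a rotation vector about the world's x, y, z scaled (see below), then the shift along the world's x, y, z scaled (see below), then the closure, from -1 (fully open) to 1 (shut). In form: [[[rx, ry, rz, x, y, z, gripper], ...]]. A call has 1 to 12 rows; each row shifts and turns the commanded pose from where the row before left it; what a row does not reach is not made up. The controller multiplies each number of a shift by 0.2 m and each number of a turn by pi/2 rad. A row lasts 1/10 s, in which the tool goes at most 50 mm and 8.59 degrees, less where a joint would pass 70% of its speed; a pose out of reach is approached as far as the arm can. A call with a number of a shift or a turn outside -1 to 1 is refused whole. A call with a gripper value outside its range is refused whole. The fingers move at their own pace and stop on an object; "grip_force" is the grip in N (left out, the last holds). Time passes only in rows, so rows that do not move let the fingers close. It gives the time, the measured TCP pose, the force, the opening and the grip force at its end, in the units of the state.
- env.state(): the state, without advancing time (a new reading comes with each control period).
- optics.grab_frame(name): name is "side" or "top" or "wrist"; returns (picture, depth): 420x560x3 uint8, red, green, blue; 420x560 float32, mm along the optical axis (not along the pixel's ray), 0 where there is no reading.
- optics.camera_info(name): a dict with "camera_matrix" (3x3 intrinsics, pixels), "k1" (the pictures are not rectified: a ray, as slopes to the right and down, at radius r is drawn at 1 + k1 r^2 times it, then the intrinsics apply), "R" (3x3) and "t" (3): a world point X has camera coordinates R X + t; the wrist camera has in their place "mount" (4x4, takes a point from camera to tool coordinates, whose origin is the TCP and whose axes are the flange's). Camera axes: x right, y down, z forward; pixel columns grow to the right and rows downward; lengths in mm; the calibration is good to about 2 mm. A picture is of the moment at which its call begins: read the wrist's pose just before it. camera_info takes no time and is no camera call.
- env.job_done(): hands the job in; it is judged then, once.
Trained networks look in the newest picture that a camera, given by its name, has taken for a name from the list of things; names that differ only in an ending like _2 or _b are one class to them, and where a whole thing is asked for, a point or a joint stands for the part that bears it (a point fixed in the world has none). Each returns a list of dicts, best first, with "conf" (0 to 1); they miss things now and then, are a little off and sometimes report something else, mostly with a low value. They report only what shows in the picture. A call takes as long as a camera call. They do not tell look-alikes from the thing itself.
- optics.silhouettes(camera, name): "mask" (420x560 bool, what is visible of it) and "at" ([column, row] in pixels, amid what is visible of it).
- optics.place_of(camera, name): "at" ([column, row] in pixels: a listed point, or the origin of a listed thing).
The state is a dict: "time_s": time; "qpos": joint angles; "qvel": joint speeds; "effort": joint torques, N m; "ee_pos": TCP position; "ee_rot": TCP orientation; "force": force on the tool from outside, world axes, zero at the start; "torque": the same for the moment, N m; "gripper_width": finger opening in mm; "gripper_force": force on a finger pad.
Only numpy, scipy, OpenCV 4.12 (cv2) and the standard library are available. Lean on these libraries where they do the work, as an engineer would, in place of code of your own. Each camera call takes 0.05 s, during which the arm holds its last target. There are 200 camera calls.

## Working session

There is one attempt and no reset: what is moved stays moved. The work goes in short steps, Python scripts to look and compute and a tool call to move; the robot and the scene stay as the last step left them, time stands still between calls to the robot, and variables do not carry over. Pictures are saved under pics/ and viewed, at most 10 in all, crops included, and the job is handed in when it is done.

Besides the shell and the picture viewer there is one more tool, called after "Request:" in YAML: its name, and indented under it one key for each argument. send_rows: Moves the arm, as the interface text tells. Its arguments: {"type":"object","properties":{"targets":{"type":"array"},"grip_force":{"type":"number"}},"required":["targets"]}

```bash
mkdir -p pics; cat > h.py <<'E'
import numpy as np, cv2
from workcell import env, optics
from scipy.spatial.transform import Rotation as Ro
def cam(n):
    i=optics.camera_info(n); K=np.array(i["camera_matrix"]); k=i["k1"]
    if "R" in i: return K,k,np.array(i["R"]),np.array(i["t"])
    s=env.state(); M=np.array(i["mount"]); T=np.eye(4)
    T[:3,:3]=Ro.from_euler('xyz',s["ee_rot"],degrees=True).as_matrix(); T[:3,3]=s["ee_pos"]
    W=np.linalg.inv(T@M); return K,k,W[:3,:3],W[:3,3]
def ray(c,uv):
    K,k,R,t=c; d=np.array([k,0,0,0],float)
    p=cv2.undistortPoints(np.array([[uv]],float),K,d)[0,0]
    return -R.T@t, R.T@np.array([p[0],p[1],1])
def at_z(c,uv,z):
    o,d=ray(c,uv); return o+d*(z-o[2])/d[2]
def proj(c,X):
    K,k,R,t=c
    return cv2.projectPoints(np.array(X,float).reshape(-1,1,3),cv2.Rodrigues(R)[0],t,K,np.array([k,0,0,0],float))[0][:,0]
E
python3 - <<'E'
from h import *
s=env.state(); print(s["time_s"],s["ee_pos"],s["ee_rot"])
for n in("top","side"):
    p,d=optics.grab_frame(n); cv2.imwrite(f"pics/{n}0.png",p[:,:,::-1]); c=cam(n)
    print(n,(-c[2].T@c[3]).round(), c[1])
    for q,z in [(a+b,h) for a in("red","blue","white") for b,h in(("_cap",59),("_mark",28),("_dimmer",0))]:
        for r in optics.place_of(n,q)[:3]: print(q,round(r["conf"],2),np.round(r["at"],1),at_z(c,r["at"],z).round(1))
E
```

```text
0.0 [175.67531299 546.96535215 213.10506548] [-1.79895352e+02 -1.11426470e-03  1.62193549e+02]
top [ 320.  -14. 1299.] 0.05847335296206233
red_cap 0.45 [348.2 201.2] [ 532.  -199.2   59. ]
red_mark 0.46 [333.4 183.5] [ 584.6 -167.    28. ]
red_dimmer 0.69 [270.8 169.2] [631.9  -4.3   0. ]
red_dimmer 0.58 [344.  190.8] [ 570.3 -197.9    0. ]
red_dimmer 0.35 [188. 212.] [519.4 215.2   0. ]
blue_cap 0.47 [266.9 168.7] [619.2   5.2  59. ]
blue_cap 0.45 [362.1 309.1] [ 264.5 -222.9   59. ]
blue_mark 0.56 [256.7 211.5] [513.8  33.3  28. ]
blue_mark 0.45 [357.7 302.7] [ 278.9 -217.9   28. ]
blue_dimmer 0.75 [368.7 286.8] [ 317.8 -252.3    0. ]
blue_dimmer 0.65 [270.5 193.3] [566.4  -2.7   0. ]
blue_dimmer 0.42 [330.7 184.2] [ 588.7 -163.2    0. ]
white_cap 0.45 [184.1 215.6] [501.4 214.4  59. ]
white_mark 0.51 [183.2 200. ] [546.7 222.9  28. ]
white_dimmer 0.58 [189.7 212.7] [517.5 210.7   0. ]
side [ 148. -600.  927.] -0.03448188121954757
red_cap 0.6 [328.1 265.7] [ 532.3 -200.6   59. ]
red_cap 0.54 [296.9 220.2] [540.2 -26.9  59. ]
red_mark 0.43 [335.9 255.1] [ 585.  -168.2   28. ]
red_dimmer 0.83 [336.4 271.7] [ 567.8 -201.4    0. ]
red_dimmer 0.28 [327.4 267.9] [ 552.6 -178.5    0. ]
blue_cap 0.66 [314.8 204.8] [618.6  -2.4  59. ]
blue_cap 0.6 [246.7 177.5] [490.5 202.   59. ]
blue_cap 0.42 [241.4 320.6] [ 263.1 -226.    59. ]
blue_mark 0.33 [316.2 206.6] [635.2  10.6  28. ]
blue_dimmer 0.88 [269.8 328.5] [ 324.3 -255.     0. ]
blue_dimmer 0.75 [294.8 224.5] [552.4   0.7  -0. ]
blue_dimmer 0.49 [406.4 316.3] [ 650.2 -402.9    0. ]
white_cap 0.48 [247.1 173.1] [500.6 219.5  59. ]
white_cap 0.45 [406.2 316.2] [ 618. -415.   59.]
white_dimmer 0.79 [255.  184.1] [524.3 214.8   0. ]
```

View pics/top0.png

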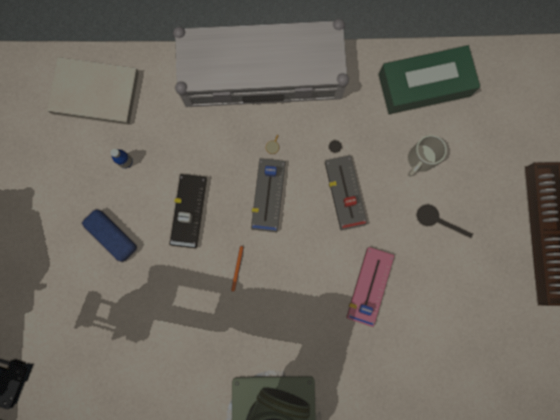

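View pics/side0.png

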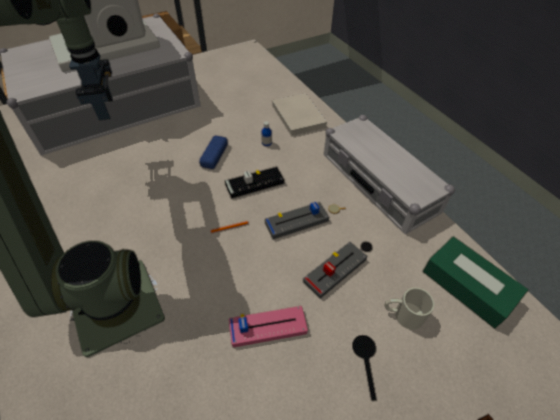

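Top view: blue dimmer (grey box) at (268,195), with grip (271,170) and clip (256,211). Red dimmer at (346,192), with grip (350,202) and clip (333,184). White dimmer at (188,210).

Possible mix-ups:
- **Blue:** the pink box with a blue grip at (371,287), grip (366,310), is the look-alike. The bottle (121,157) and case (108,235) are also blue. I choose the grey one at (268,195).
- **Red:** only (346,192) fits.

Next I'll get the track angles and check the choice in a crop.

```bash
python3 - <<'E'
from h import *
p,d=optics.grab_frame("top"); c=cam("top")
for q,u in(("red_dimmer",(346,192)),("blue_dimmer",(268,195))):
    for r in optics.silhouettes("top",q):
        if np.hypot(*(np.array(r["at"])-u))>25: continue
        m=r["mask"]; v,w=np.nonzero(m)
        P=np.array([at_z(c,(a,b),25)[:2] for a,b in zip(w,v)],np.float32)
        R=cv2.minAreaRect(P); B=cv2.boxPoints(R); e=[B[1]-B[0],B[2]-B[1]]; e=max(e,key=np.linalg.norm); 
        an=np.degrees(np.arctan(e[1]/e[0])); print(q,r["conf"],np.round(R[0],1),np.round(R[1],1),an.round(2))
cv2.imwrite("pics/crop.png",cv2.resize(p[140:340,220:420,::-1],(600,600),interpolation=cv2.INTER_CUBIC))
E
```

```text
red_dimmer 0.56 [ 563.7 -196.6] [191.5  74.8] 12.08
blue_dimmer 0.91 [560.4   3. ] [ 75.7 195.7] -6.85
```

View pics/crop.png

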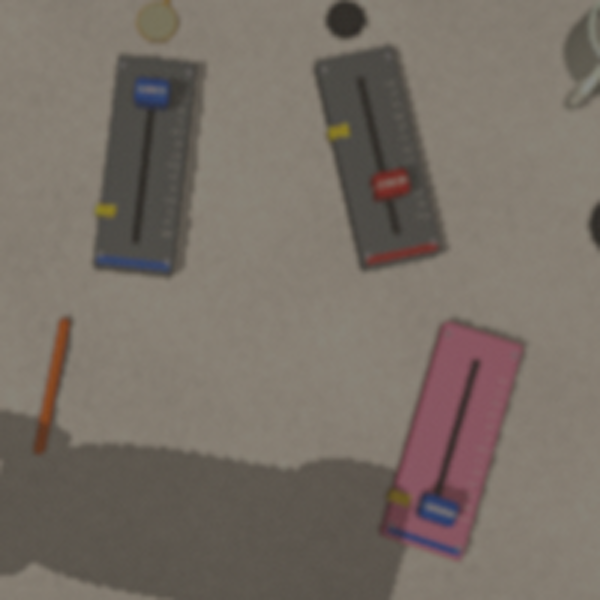

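The crop confirms it: the blue-striped grey box has its grip at (151,92) and clip at (106,211), and the red one has its grip at (391,184) and clip at (339,131). The pink one gets left alone. Moving over the blue dimmer.

Request:
send_rows:
  targets:
    - [[0,0,-0.05,0.11,-0.16,0.025,-1],[0,0,-0.05,0.11,-0.16,0.025,-1],[0,0,-0.05,0.11,-0.16,0.025,-1],[0,0,-0.05,0.11,-0.16,0.025,-1],[0,0,-0.05,0.11,-0.16,0.025,-1],[0,0,-0.05,0.11,-0.16,0.025,-1],[0,0,-0.05,0.11,-0.16,0.025,-1],[0,0,-0.05,0.11,-0.16,0.025,-1],[0,0,-0.05,0.11,-0.16,0.025,-1],[0,0,-0.05,0.11,-0.16,0.025,-1],[0,0,-0.05,0.11,-0.16,0.025,-1],[0,0,-0.05,0.11,-0.16,0.025,-1]]

```text
time_s: 2.35
ee_pos: [440.5, 162.0, 274.4]
ee_rot: [180.0, -0.0, 108.0]
force: [-0.0, -0.2, -0.9]
gripper_width: 91.4
gripper_force: 0.0
```

Request:
send_rows:
  targets:
    - [[0,0,-0.05,0.11,-0.16,0.025,-1],[0,0,-0.05,0.11,-0.16,0.025,-1],[0,0,-0.05,0.11,-0.16,0.025,-1],[0,0,-0.05,0.11,-0.16,0.025,-1],[0,0,-0.05,0.11,-0.16,0.025,-1],[0,0,0,0,0,0,-1],[0,0,0,0,0,0,-1],[0,0,0,0,0,0,-1]]

```text
time_s: 3.15
ee_pos: [549.2, 4.2, 298.8]
ee_rot: [-180.0, -0.0, 85.8]
force: [0.4, 0.5, 0.6]
gripper_width: 91.3
gripper_force: 0.0
```

```bash
cat > w.py <<'E'
from h import *
import sys
col,tag=sys.argv[1:3]
s=env.state(); print(s["time_s"],np.round(s["ee_pos"],1),np.round(s["ee_rot"],2),np.round(s["qpos"],0))
c=cam("wrist"); p,d=optics.grab_frame("wrist"); cv2.imwrite(f"pics/w{tag}.png",p[:,:,::-1])
for q,z in((col+"_cap",59),(col+"_mark",28),(col+"_dimmer",0)):
    for r in optics.place_of("wrist",q)[:2]:
        u=r["at"]; print(q,round(r["conf"],2),np.round(u,1),at_z(c,u,z).round(1))
E
python3 w.py blue b1
```

```text
3.15 [549.2   4.2 298.8] [-1.7996e+02 -3.0000e-02  8.5750e+01] [-1. 14. 84.  0. 82.  3.]
blue_cap 0.9 [341.6 179.5] [616.8  -4.   59. ]
blue_cap 0.24 [257.6 148. ] [526.5  37.6  59. ]
blue_mark 0.52 [252.5 143.5] [518.8  40.   28. ]
blue_mark 0.18 [282.3 339.2] [ 534.4 -226.4   28. ]
blue_dimmer 0.57 [289.5 168.8] [560.2   2.4   0. ]
```

View pics/wb1.png

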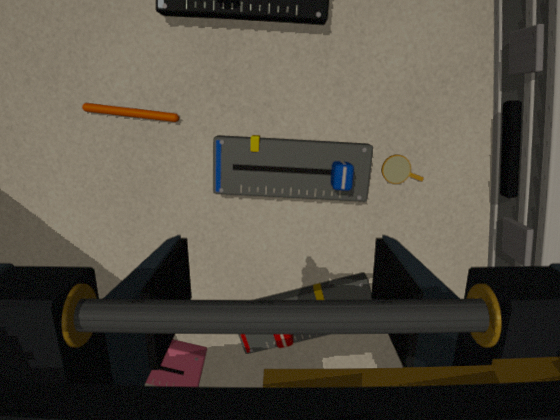

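Wrist view: the blue cap's line is at (344,178) and its clip at (255,144), with slot and ticks clear. I'll measure these precisely by colour.

```bash
cat > m.py <<'E'
from h import *
import sys
# args: colour, approx cap px, approx clip px
col=sys.argv[1]; cap=np.array(eval(sys.argv[2])); clip=np.array(eval(sys.argv[3])); H0=float(sys.argv[4]) if len(sys.argv)>4 else None
s=env.state(); c=cam("wrist"); p,d=optics.grab_frame("wrist"); hsv=cv2.cvtColor(p,cv2.COLOR_RGB2HSV).astype(int)
v,u=np.mgrid[:420,:560]
def near(q,r): return np.hypot(u-q[0],v-q[1])<r
def pts(m,z): return np.array([at_z(c,(a,b),z) for b,a in zip(*np.nonzero(m))])
sat=hsv[...,1]>90
y=near(clip,20)&sat&(hsv[...,2]>90)&(abs(hsv[...,0]-25)<10)
hue=115 if col=="blue" else 0
dh=abs((hsv[...,0]-hue+90)%180-90)
g=near(cap,28)&sat&(hsv[...,2]>40)&(dh<14)
box=None
for r in optics.silhouettes("wrist",col+"_dimmer"):
    if near(r["at"],1).any() and np.hypot(*(np.array(r["at"])-(cap+clip)/2))<50:
        P=pts(r["mask"],25)[:,:2].astype(np.float32); R=cv2.minAreaRect(P); B=cv2.boxPoints(R)
        e=max([B[1]-B[0],B[2]-B[1]],key=np.linalg.norm); an=np.degrees(np.arctan(e[1]/e[0])); box=R; break
if box: print("box",np.round(box[0],1),np.round(box[1],1),"angle",an.round(2))
if H0 is not None: an=H0
e=np.array([np.cos(np.radians(an)),np.sin(np.radians(an))]); n=np.array([-e[1],e[0]])
hull=cv2.convexHull(np.argwhere(g)[:,::-1].astype(np.int32)); f=np.zeros(g.shape,np.uint8); cv2.fillConvexPoly(f,hull,1)
w=(f>0)&(p.min(2)>100)&(hsv[...,1]<100)
for nm,m,z in(("cap",f>0,59),("line",w,59),("clip",y,28)):
    if not m.any(): print(nm,"none"); continue
    Q=pts(m,z)[:,:2]; a=Q@e; b=Q@n; lo,hi=np.percentile(a,[2,98])
    print(nm,m.sum(),"xy",Q.mean(0).round(1),"along mean",a.mean().round(1),"range",lo.round(1),hi.round(1),"across",b.min().round(1),b.max().round(1), "depth z",np.median(d[m]).round(1))
E
python3 m.py blue "(343,177)" "(255,144)"
```

```text
box [562.8   7. ] [ 73.8 188.4] angle -7.47
cap 629 xy [6.17e+02 3.00e-01] along mean 611.8 range 599.7 623.9 across 64.0 96.9 depth z 417.5
line 57 xy [618.9  -1.7] along mean 613.9 range 612.4 615.3 across 66.6 90.4 depth z 415.6
clip 151 xy [521.1  40.3] along mean 511.4 range 506.5 516.2 across 98.2 117.3 depth z 436.9
```

Request:
send_rows:
  targets:
    - [[0,0,-0.017,0.087,-0.0065,-0.19,-1],[0,0,-0.017,0.087,-0.0065,-0.19,-1],[0,0,0,0.087,-0.0065,-0.19,-1],[0,0,0,0.087,-0.0065,-0.19,-1],[0,0,0,0,0,-0.19,-1],[0,0,0,0,0,-0.19,-1],[0,0,0,0,0,-0.09,-1],[0,0,0,0,0,-0.09,-1],[0,0,0,0,0,0,-1],[0,0,0,0,0,0,-1]]
  grip_force: 10

```text
time_s: 4.45
ee_pos: [619.6, -1.5, 35.3]
ee_rot: [180.0, -0.0, 82.7]
force: [-0.6, 0.0, 0.4]
gripper_width: 91.2
gripper_force: 0.0
```

Request:
send_rows:
  targets:
    - [[0,0,0,0,0,0,1],[0,0,0,0,0,0,1],[0,0,0,0,0,0,1],[0,0,0,0,0,0,1],[0,0,0,0,0,0,1],[0,0,0,0,0,0,1],[0,0,0,0,0,0,1],[0,0,0,0,0,0,1]]
  grip_force: 10

```text
time_s: 5.25
ee_pos: [619.4, -1.7, 34.9]
ee_rot: [-180.0, 0.0, 82.6]
force: [0.2, 0.2, 0.5]
gripper_width: 29.9
gripper_force: 0.0
```

```bash
python3 w.py blue b2
```

```text
5.25 [619.4  -1.7  34.9] [-180.      0.     82.63] [-1. 31. 97. -0. 52.  6.]
blue_cap 0.73 [276.5 288.4] [618.   -1.5  59. ]
blue_mark 0.65 [ 75.8 211.1] [520.7  37.5  28. ]
blue_dimmer 0.72 [183.5 241.3] [563.1   5.3   0. ]
```

View pics/wb2.png

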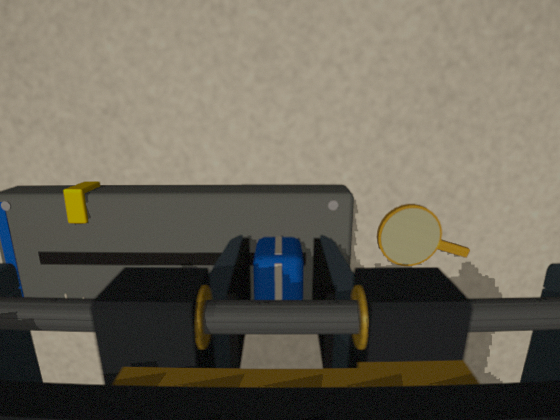

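The view shows the fingers straddling the blue cap (278,265), still closing, with the clip at (77,205). Closing further.

Request:
send_rows:
  targets:
    - [[0,0,0,0,0,0,1],[0,0,0,0,0,0,1],[0,0,0,0,0,0,1],[0,0,0,0,0,0,1]]

```text
time_s: 5.85
ee_pos: [619.1, -1.7, 34.9]
ee_rot: [-180.0, 0.0, 82.6]
force: [-0.7, -0.8, 1.7]
gripper_width: 21.6
gripper_force: 10.0
```

```bash
sed -i 's/near(clip,20)/near(clip,45)/;s/near(cap,28)/near(cap,35)/' m.py; python3 m.py blue "(278,265)" "(77,205)" -7.4
```

```text
box [563.3  14. ] [ 65.4 188.6] angle -7.2
cap 2935 xy [620.8   8. ] along mean 614.5 range 604.5 624.9 across 72.9 101.9 depth z 161.9
line 21 xy [621.2  10.8] along mean 614.7 range 613.5 616.0 across 88.7 94.7 depth z 158.4
clip 821 xy [522.   41.8] along mean 512.3 range 506.4 522.2 across 97.9 119.6 depth z 184.5
```

Request:
send_rows:
  targets:
    - [[0,0,0,-0.051,0.0065,0,1],[0,0,0,-0.051,0.0065,0,1],[0,0,0,-0.051,0.0065,0,1],[0,0,0,-0.051,0.0065,0,1],[0,0,0,-0.051,0.0065,0,1],[0,0,0,-0.051,0.0065,0,1],[0,0,0,-0.051,0.0065,0,1],[0,0,0,-0.051,0.0065,0,1],[0,0,0,-0.051,0.0065,0,1],[0,0,0,-0.05,0.0065,0,1],[0,0,0,0,0,0,1],[0,0,0,0,0,0,1]]

```text
time_s: 7.15
ee_pos: [516.0, 11.5, 34.9]
ee_rot: [-179.8, 0.0, 82.6]
force: [-2.1, 1.8, -1.9]
gripper_width: 21.9
gripper_force: 10.0
```

```bash
python3 w.py blue b3; python3 m.py blue "(278,265)" "(278,205)" -7.4
```

```text
7.15 [516.   11.5  34.9] [-179.83    0.     82.63] [ -0.  24. 111.   0.  45.   7.]
blue_cap 0.85 [281.7 290.9] [516.8  10.3  59. ]
blue_cap 0.6 [279.6 208.8] [520.7  47.2  59. ]
blue_mark 0.72 [280.1 216.3] [519.1  34.9  28. ]
blue_dimmer 0.92 [362.3 241.5] [563.8   5.1   0. ]
cap 2929 xy [519.  21.] along mean 511.9 range 501.9 522.2 across 72.8 101.7 depth z 161.8
line 21 xy [519.4  23.8] along mean 512.0 range 510.8 513.4 across 88.6 94.5 depth z 158.9
clip 879 xy [520.9  41.8] along mean 511.2 range 506.2 516.0 across 97.9 119.2 depth z 184.5
```

View pics/wb3.png

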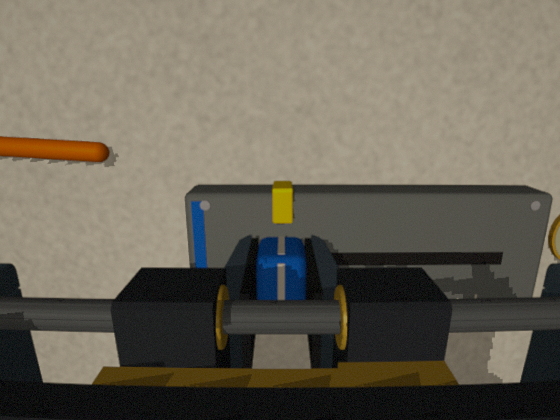

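The line at (281,250) points at the clip (283,205), about 0.8 mm off. Release, lift and go over to red.

Request:
send_rows:
  targets:
    - [[0,0,0,0,0,0,-1],[0,0,0,0,0,0,-1],[0,0,0,0,0,0,-1],[0,0,0,0,0,0,-1],[0,0,0,0,0,0,-1],[0,0,0,0,0,0,-1],[0,0,0,0,0,0.1,-1],[0,0,0,0,0,0.2,-1],[0,0,0,0,0,0.2,-1],[0,0,0,0,0,0.2,-1],[0,0,0,0,0,0.2,-1],[0,0,0,0,0,0.2,-1]]

```text
time_s: 8.65
ee_pos: [517.3, 11.3, 256.7]
ee_rot: [180.0, 0.0, 82.6]
force: [0.7, 0.4, -0.2]
gripper_width: 91.2
gripper_force: 0.0
```

Request:
send_rows:
  targets:
    - [[0,0,0.04,0.03,-0.18,0.04,-1],[0,0,0.04,0.03,-0.18,0.04,-1],[0,0,0.04,0.03,-0.18,0.04,-1],[0,0,0.04,0.03,-0.18,0.04,-1],[0,0,0.04,0.03,-0.18,0,-1],[0,0,0.02,0.03,-0.13,0,-1],[0,0,0,0,0,0,-1],[0,0,0,0,0,0,-1],[0,0,0,0,0,0,-1]]

```text
time_s: 9.55
ee_pos: [553.4, -193.7, 286.9]
ee_rot: [-180.0, -0.0, 102.5]
force: [0.4, 0.8, 0.6]
gripper_width: 91.3
gripper_force: 0.0
```

```bash
python3 w.py red r1
```

```text
9.55 [ 553.4 -193.7  286.9] [-1.7999e+02 -4.0000e-02  1.0246e+02] [-20.  17.  81.   0.  82. -33.]
red_cap 0.78 [262.7 186.2] [ 536.  -206.2   59. ]
red_mark 0.69 [319.  331.8] [ 648.5 -389.3   28. ]
red_mark 0.67 [310.8 155.6] [ 582.5 -166.    28. ]
red_dimmer 0.95 [291.  171.7] [ 566.3 -193.7    0. ]
```

View pics/wr1.png

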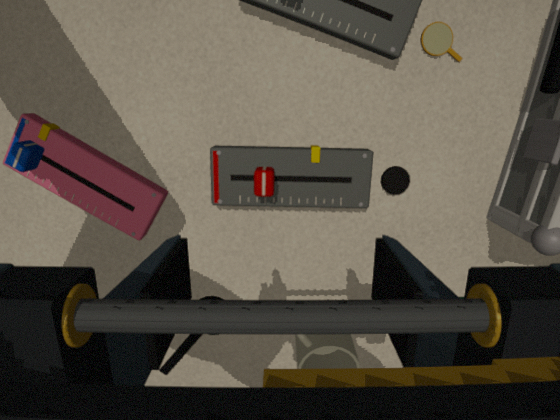

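Red cap line at (264,181), clip at (315,154), lens cap at (395,180) beyond the far end.

```bash
python3 m.py red "(264,182)" "(315,154)"
```

```text
box [ 565.6 -195.2] [188.6  71.6] angle 11.34
cap 637 xy [ 536.  -200.8] along mean 486.1 range 474.8 497.3 across -319.0 -285.6 depth z 407.2
line 36 xy [ 536.  -201.5] along mean 485.9 range 484.5 486.8 across -315.5 -293.3 depth z 405.1
clip 163 xy [ 586.8 -162.8] along mean 543.4 range 538.1 548.4 across -284.9 -265.3 depth z 428.5
```

Request:
send_rows:
  targets:
    - [[0,0,-0.012,-0.029,-0.0145,-0.19,-1],[0,0,0,-0.029,-0.0145,-0.19,-1],[0,0,0,-0.029,-0.0145,-0.19,-1],[0,0,0,0,0,-0.19,-1],[0,0,0,0,0,-0.19,-1],[0,0,0,0,0,-0.19,-1],[0,0,0,0,0,-0.06,-1],[0,0,0,0,0,-0.06,-1],[0,0,0,0,0,0,-1],[0,0,0,0,0,0,-1]]
  grip_force: 10

```text
time_s: 10.85
ee_pos: [537.4, -203.8, 36.4]
ee_rot: [179.9, 0.1, 101.4]
force: [0.7, -0.8, 0.1]
gripper_width: 91.3
gripper_force: 0.0
```

Request:
send_rows:
  targets:
    - [[0,0,0,0,0,0,1],[0,0,0,0,0,0,1],[0,0,0,0,0,0,1],[0,0,0,0,0,0,1],[0,0,0,0,0,0,1],[0,0,0,0,0,0,1],[0,0,0,0,0,0,1],[0,0,0,0,0,0,1],[0,0,0,0,0,0,1],[0,0,0,0,0,0,1],[0,0,0,0,0,0,1],[0,0,0,0,0,0,1]]

```text
time_s: 12.05
ee_pos: [536.1, -203.4, 34.9]
ee_rot: [-180.0, -0.0, 101.3]
force: [-0.6, 0.0, -0.5]
gripper_width: 22.0
gripper_force: 10.0
```

```bash
python3 w.py red r2; python3 m.py red "(279,265)" "(393,205)" 11.4
```

```text
12.05 [ 536.1 -203.4   34.9] [-179.99   -0.    101.35] [-22.  28. 103.  -0.  49. -33.]
red_cap 0.72 [278.1 289. ] [ 535.2 -204.    59. ]
red_mark 0.6 [397.1 207.8] [ 587.3 -164.8   28. ]
red_dimmer 0.59 [335.6 237.5] [ 567.2 -195.1    0. ]
box [ 564.1 -189.2] [188.4  65.6] angle 11.19
cap 3045 xy [ 534.3 -193.5] along mean 485.5 range 475.3 495.8 across -310.6 -280.8 depth z 161.8
line 219 xy [ 535.3 -198.5] along mean 485.5 range 484.3 486.9 across -309.2 -288.0 depth z 160.3
clip 898 xy [ 585.8 -161.5] along mean 542.3 range 535.1 548.0 across -285.0 -263.6 depth z 184.3
```

Request:
send_rows:
  targets:
    - [[0,0,0,0.047,0.0095,0,1],[0,0,0,0.047,0.0095,0,1],[0,0,0,0.047,0.0095,0,1],[0,0,0,0.047,0.0095,0,1],[0,0,0,0.047,0.0095,0,1],[0,0,0,0.047,0.0095,0,1],[0,0,0,0,0,0,1],[0,0,0,0,0,0,1]]

```text
time_s: 13.15
ee_pos: [594.1, -191.8, 35.0]
ee_rot: [179.8, 0.0, 101.4]
force: [1.0, -0.6, -3.2]
gripper_width: 22.1
gripper_force: 10.0
```

```bash
python3 w.py red r3; python3 m.py red "(279,265)" "(281,205)" 11.4
```

```text
13.15 [ 594.1 -191.8   35. ] [1.7985e+02 4.0000e-02 1.0136e+02] [-19.  31.  96.   0.  52. -30.]
red_cap 0.91 [276.4 290.2] [ 592.5 -193.1   59. ]
red_mark 0.91 [273.9 208.9] [ 585.5 -165.8   28. ]
red_dimmer 0.74 [230.5 238.9] [ 565.2 -196.4    0. ]
cap 3041 xy [ 591.  -182.2] along mean 543.3 range 533.1 553.6 across -310.7 -280.9 depth z 161.8
line 217 xy [ 592.  -186.7] along mean 543.4 range 542.1 544.7 across -307.8 -288.1 depth z 160.2
clip 882 xy [ 586.5 -161.7] along mean 543.0 range 538.0 547.9 across -285.0 -263.8 depth z 184.3
```

View pics/wr3.png

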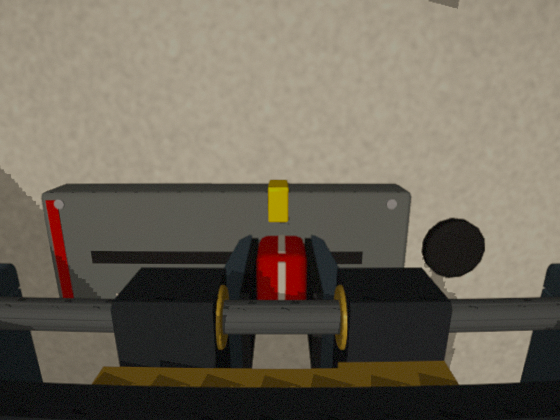

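The red line at (282,260) points at the clip (278,203), 0.4 mm off. Release and lift, then check both from above.

Request:
send_rows:
  targets:
    - [[0,0,0,0,0,0,-1],[0,0,0,0,0,0,-1],[0,0,0,0,0,0,-1],[0,0,0,0,0,0,-1],[0,0,0,0,0,0,-1],[0,0,0,0,0,0,-1],[0,0,0,0,0,0.1,-1],[0,0,0,0,0,0.2,-1],[0,0,0,0,0,0.2,-1],[0,0,0,0,0,0.2,-1],[0,0,0,0,0,0.2,-1],[0,0,0,0,0,0.2,-1]]

```text
time_s: 14.65
ee_pos: [592.3, -191.9, 256.7]
ee_rot: [180.0, 0.0, 101.4]
force: [0.5, 0.2, -0.0]
gripper_width: 91.1
gripper_force: 0.0
```

Request:
send_rows:
  targets:
    - [[0,0,0,-0.1,0.1,0.1,-1],[0,0,0,-0.1,0.1,0.1,-1],[0,0,0,0,0.1,0.1,-1],[0,0,0,0,0,0,-1],[0,0,0,0,0,0,-1],[0,0,0,0,0,0,-1]]

```text
time_s: 15.25
ee_pos: [552.3, -132.6, 313.5]
ee_rot: [-179.9, -0.0, 101.3]
force: [-1.2, -0.2, -0.0]
gripper_width: 91.2
gripper_force: 0.0
```

```bash
python3 w.py red end; python3 - <<'E'
from h import *
c=cam("wrist")
for q,a in(("blue",-7.4),("red",11.4)):
    a=np.radians(a); e=np.array([np.cos(a),np.sin(a)])
    for b,z in(("_cap",59),("_mark",28)):
        for r in optics.place_of("wrist",q+b)[:2]:
            X=at_z(c,r["at"],z); print(q+b,round(r["conf"],2),np.round(r["at"]),X.round(1),"along",(X[:2]@e).round(1))
E
```

```text
15.25 [ 552.3 -132.6  313.5] [-1.7987e+02 -3.0000e-02  1.0133e+02] [-15.  15.  80.  -0.  85. -26.]
red_cap 0.96 [301.3 230.5] [ 589.3 -194.8   59. ]
red_mark 0.65 [300.5 198.2] [ 583.1 -163.2   28. ]
red_mark 0.42 [272.6  38.9] [513.1  12.6  28. ]
red_dimmer 0.87 [283.1 213.5] [ 567.3 -195.1    0. ]
blue_cap 0.74 [283.  19.] [522.3  29.5  59. ] along 514.2
blue_cap 0.73 [274.  38.] [516.3   8.9  59. ] along 510.9
blue_mark 0.68 [ 56. 185.] [ 274.7 -207.4   28. ] along 299.1
blue_mark 0.48 [282.  17.] [519.2  37.1  28. ] along 510.1
red_cap 0.96 [301. 230.] [ 589.6 -194.9   59. ] along 539.5
red_mark 0.65 [300. 198.] [ 583.4 -163.3   28. ] along 539.6
red_mark 0.42 [273.  39.] [513.5  12.7  28. ] along 505.8
```

View pics/wend.png

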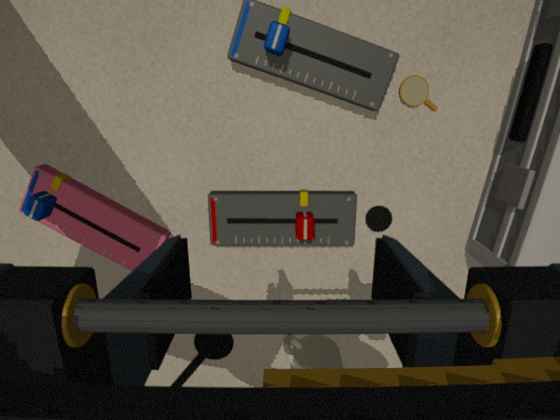

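Both grips are free and in line with their clips: blue at (277,38) with clip (285,16), red at (305,227) with clip (304,197). Along their tracks they agree to about 1 mm. Handing in.

```bash
python3 -c "
from workcell import env; print(env.job_done())"
```

```text
the job is handed in; nothing more can be done
None
```

The red and blue grips are set to within about 1 mm of the middle of their yellow clips by my camera measurements and released; I touched nothing else, and the job is handed in (no verdict was shown).

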